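# Nest the small tub and snap the lid on

### The arm

A 7-joint arm with a two-finger parallel gripper is mounted at the origin on a cart in front of the work surface, level with it; the furniture and walls round the work are solid. World frame = base frame: x ahead of the robot, y to its left, z up, the work surface at z = 0. Lengths are in m, angles in degrees, forces in N, time in s.
With the tool pointing down it reaches from about 0.35 to 0.775 m from the base axis. Payload 3.1 kg.
Tool frame: the origin (TCP) lies on the centre line of the jaws, within the pads' length; the fingertips stand 17 mm ahead of it and the grasp point (between the pads) lies 2 mm behind it (robot.tip_reach is the distance from the TCP to the fingertips, in m); z points along the fingers, y is the line along which they close (so a half turn about z gives the same grasp; the last joint's range is limited). The gripper opens to 85 mm and grips with 20 to 120 N. Pads are 22 mm wide; open, the fingers measure 114 mm over their backs; the gripper's body (76 mm by 85 mm) begins 54 mm behind the grasp point. The pads swing forward as they close: fully open they stand 13 mm farther back than shut.
Start: joints at [-65.701, 17.813, 0.802, 86.603, -0.252, 75.585, -1.558], TCP at [0.247, 0.491, 0.248] pointing down, gripper open.
Joint ranges: [-154.91, 154.91], [-16.99, 109.72], [-72.82, 74.43], [7.12, 147.25], [-82.49, 262.49], [11.32, 116.49], [-174.64, 174.64]. Speed limits (degrees/s): [159.86, 159.86, 180, 180, 180, 180, 180].

### API

Orientations are given as [roll, pitch, yaw] about the fixed x, y, z axes, in that order (R = Rz(yaw) Ry(pitch) Rx(roll)).
In Python, from station import robot, fingers, vision, workorder, recognise gives the robot as it stands. Calls block until the motion is done:
- robot.move_to(position, orientation): joint-space move of the TCP to a pose.
- robot.line_to(position, orientation=None, velocity=0.15, f_stop=None): straight line of the TCP; orientation=None keeps the orientation; velocity is the mean speed in m/s. With f_stop (N) it stops when the force on the tool has changed by that much, and returns True; else False.
- robot.move_j(angles): joint-space move.
- fingers.gripper_to(opening, force=None): opening from 0.0 (shut) to 1.0 (fully open); force is the grip in N (None keeps the last); returns when the fingers have stopped.
- robot.pause(seconds).
- robot.inverse_kinematics(position, orientation): joint angles nearest the present ones, or None.
- vision.grab_frame(name): name is "side" or "top"; returns the picture (420x560x3 uint8, red, green, blue); there is no depth.
- vision.calibration(name): a dict with "mtx" (3x3 intrinsics, pixels), "extrinsics" (4x4, takes a point from world to camera coordinates). Camera axes: x right, y up, looking along -z (the intrinsics and any distortion apply to the point x, -y, -z); pixel columns grow to the right and rows downward; lengths in m; the calibration is good to about 2 mm. A picture is of the moment at which its call begins. calibration takes no time and is no camera call.
A pose or a line that the arm cannot do raises robot.PlanningError and nothing moves.
- workorder.close_job(): hands the job in; it is judged then, once.
Trained networks look in the newest picture that a camera, given by its name, has taken for a name from the list of things; names that differ only in an ending like _2 or _b are one class to them, and where a whole thing is asked for, a point or a joint stands for the part that bears it (a point fixed in the world has none). Each returns a list of dicts, best first, with "p" (0 to 1); they miss things now and then, are a little off and sometimes report something else, mostly with a low value. They report only what shows in the picture. A call takes as long as a camera call.
- recognise(label, camera): "rect" ([centre column, centre row, width, height] in pixels, round what is visible of it).
Readings, each from a call of its own:
- robot.current_time_s(): time.
- robot.current_joint_positions(): joint angles.
- robot.current_dq(): joint speeds.
- robot.current_joint_torque(): joint torques, N m.
- robot.current_tool_pos(): TCP position.
- robot.current_eef_rot(): TCP orientation.
- robot.current_contact_force(): force on the tool from outside, world axes, zero at the start.
- robot.current_torque(): the same for the moment, N m.
- robot.current_finger_gap(): opening from 0.0 (shut) to 1.0 (fully open).
- robot.current_gripper_force(): force on a finger pad.
Only numpy, scipy, OpenCV 4.12 (cv2) and the standard library are available. Lean on these libraries where they do the work, as an engineer would, in place of code of your own. Each camera call takes 0.05 s, during which the arm holds its last target. There are 200 camera calls.

### The job

Put the food tubs away nested: stand the closed small tub flat inside the open large tub, then set the large lid on the large tub and press it down until the clips at both of its ends have snapped under the rim and it lies flush all round. Leave the large tub standing upright on the worktop, and leave the other things where they are.

Things in the scene. Friction and masses are not known exactly. Their poses are not given: they have to be found in the camera images.
- large_tub: Open white rectangular food tub, 130 mm long (its x) by 100 mm wide (its y), 66 mm tall, with an out-turned rim (138 x 108 mm, 6 mm deep). Walls and floor 3 mm: inside 124 x 94 mm, 63 mm deep. Loose, about 0.2 kg. Origin: centre of its underside, z up. It starts on the worktop, its x axis within 0.3 rad of the world x axis.
- large_lid: Grey lid of the large tub: plate 138 mm long (x) by 108 mm wide (y), 4 mm thick, 75 g. Origin: centre of the plate's underside, which lies on the rim (66 mm above the tub's origin) when home. A tapered plug (121 x 91, narrowing to 114 x 84 mm) reaches 12 mm down into the tub. It starts right side up on its clips, origin 16 mm above the worktop, x within 0.3 rad of world x. Fits either way round.
- lid_grip (a point): Middle of the lid's grip bar: a bar along the lid's x axis, 64 mm long, 12 mm wide, 12 mm high, on two posts, in the middle of the lid. This point is 26 mm above the lid's origin, the bar's top 32 mm above it; the plate's upper face is 22 mm below this point. Pinch it across the lid's y axis.
- lid_end_far (a point): Point on the plate's underside at the lid's +x end, 65 mm from its origin; 66 mm above the tub's underside when home. A 30 mm wide sprung clip hangs 16 mm down at each short end (150 mm over both). Laid on without pressure, the lid rests on the clips' slopes about 11 mm above home; about 12 N in all, straight down, snaps both clips under the rim.
- lid_end_near (a point): The same at the lid's -x end.
- small_tub: Small closed food tub, white with a grey lid that stays on, 98 mm long (x) by 42 mm wide (y), 46 mm tall, 0.09 kg. Origin: centre of its underside, z up. It fits inside the large tub only lengthwise. It starts on the worktop with its x axis within 0.6 rad of the world x axis.
- teaspoon: Steel teaspoon lying on the worktop, 134 x 27 x 12 mm, a bystander; origin at the centre of its underside.
- shot_glass: Shot glass, 46 mm wide, 59 mm tall, a bystander, in front of the microwave (a fixed block 0.23 m tall with more on top, from x = 0.56 on, for y from -0.48 to -0.02: keep arm and gripper clear of it); origin at the centre of its underside.
- matchbox: Matchbox lying flat, 36 x 56 x 15 mm, a bystander; origin at the centre of its underside.
- salt_shaker: Salt shaker, 44 mm wide, 90 mm tall, a bystander; origin at the centre of its underside.
- mug: Terracotta mug, 82 x 115 x 90 mm, a bystander; origin at the centre of its underside.
- cinnamon_jar: Spice jar with a green cap, 46 mm wide, 106 mm tall, a bystander; origin at the centre of its underside.
- pepper_jar: Spice jar with a dark cap, 44 mm wide, 105 mm tall, a bystander; origin at the centre of its underside.

How it is judged (in metres and radians):
On the way, in this order (a step that is already met when the one before it is completed fails the run):
1. the small tub stands flat inside the large tub, before the lid goes on (z of small_tub in the frame of large_tub below 0.006 m and horizontal distance between small_tub and large_tub below 0.035 m and angle between the z axis of small_tub and the z axis of large_tub, either way round below 0.06 rad and distance between large_lid and large_tub above 0.1 m), for 0.2 s.
2. both ends of the lid are snapped home on the large tub (z of each of lid_end_far, lid_end_near in the frame of large_tub below 0.0685 m and horizontal distance between large_lid and large_tub below 0.006 m), for 0.2 s.
At the end, for the whole second after the job is handed in: The small tub stands flat on the large tub's floor (3 mm, 0.06 rad); both ends of the lid are down on the rim to 2.5 mm, the lid centred within 6 mm and in line within 0.06 rad; the large tub stands upright, at rest, on the worktop; the bystanders are where they were (40 mm) (all of step 2 and z of small_tub in the frame of large_tub below 0.006 m and horizontal distance between small_tub and large_tub below 0.035 m and angle between the z axis of small_tub and the z axis of large_tub, either way round below 0.06 rad and z of each of lid_end_far, lid_end_near in the frame of large_tub above 0.063 m and angle between the x axis of large_lid and the x axis of large_tub, either way round below 0.06 rad and angle between large_tub's own z axis and vertical below 0.05 rad and height (world z) of large_tub between -0.006 and 0.006 m and linear speed of each of large_tub, large_lid below 0.01 m/s); the robot touches nothing.
It fails at once if the large tub is tipped over by more than 0.4 rad (angle between large_tub's own z axis and vertical above 0.4 rad).
It fails at once if a bystander is pushed more than 40 mm away or knocked over (distance of any of teaspoon, shot_glass, matchbox, salt_shaker, mug, cinnamon_jar, pepper_jar from where it was at the start of the episode above 0.04 m or angle between any of shot_glass, salt_shaker, mug, cinnamon_jar, pepper_jar's own z axis and vertical above 0.5 rad).
It also fails if it takes over 58 s, if anything falls off the work surface, if the arm or the gripper's body presses on something with over 40 N, if the wrist force passes 120 N, or if a joint passes its speed limit or range.

## Working session

There is one attempt and no reset: what is moved stays moved. The work goes in short steps, each a Python script; the robot and the scene stay as the last script left them, time stands still between calls to the robot, and variables do not carry over. Pictures are saved under pics/ and viewed, at most 10 in all, crops included, and the job is handed in when it is done.

```bash
mkdir -p pics; ls; python3 - <<'E'
from station import robot, fingers, vision, workorder, recognise
import cv2, numpy as np
for c in ("top","side"):
    im=vision.grab_frame(c); cv2.imwrite(f"pics/{c}0.png",im[:,:,::-1])
    k=vision.calibration(c); print(c,k["mtx"].round(1).tolist(),k["extrinsics"].round(4).tolist(),[x for x in k])
    for n in ("large_tub","large_lid","small_tub","lid_grip","teaspoon","shot_glass"):
        print(n,[(np.round(d["rect"]).tolist(),round(d["p"],2)) for d in recognise(n,c)][:3])
print(robot.current_time_s(), robot.current_eef_rot())
E
```

```text
pics
top [[431.9, 0.0, 287.1], [0.0, 431.9, 207.0], [0.0, 0.0, 1.0]] [[-0.1717, -0.9851, -0.0042, 0.102], [0.9204, -0.1619, 0.3558, -0.4687], [-0.3512, 0.0572, 0.9346, -1.4896], [0.0, 0.0, 0.0, 1.0]] ['mtx', 'extrinsics']
large_tub [([381.0, 203.0, 33.0, 41.0], 0.58), ([327.0, 226.0, 13.0, 33.0], 0.48), ([206.0, 235.0, 18.0, 26.0], 0.27)]
large_lid [([288.0, 221.0, 32.0, 38.0], 0.84), ([248.0, 238.0, 18.0, 9.0], 0.5)]
small_tub [([207.0, 237.0, 24.0, 30.0], 0.77)]
lid_grip [([291.0, 218.0, 33.0, 42.0], 0.73)]
teaspoon [([326.0, 226.0, 10.0, 34.0], 0.7)]
shot_glass [([324.0, 194.0, 10.0, 15.0], 0.61)]
side [[538.3, 0.0, 279.3], [0.0, 538.3, 215.3], [0.0, 0.0, 1.0]] [[0.4583, -0.8887, 0.012, -0.2084], [0.6907, 0.3646, 0.6246, -0.3919], [-0.5595, -0.2779, 0.7809, -1.311], [0.0, 0.0, 0.0, 1.0]] ['mtx', 'extrinsics']
large_tub [([389.0, 281.0, 56.0, 64.0], 0.65)]
large_lid [([274.0, 236.0, 54.0, 46.0], 0.86)]
small_tub [([178.0, 199.0, 18.0, 37.0], 0.83), ([314.0, 273.0, 24.0, 41.0], 0.47), ([333.0, 234.0, 12.0, 20.0], 0.4)]
lid_grip [([277.0, 238.0, 54.0, 45.0], 0.89)]
teaspoon [([312.0, 273.0, 24.0, 32.0], 0.71), ([298.0, 202.0, 12.0, 33.0], 0.4)]
shot_glass [([332.0, 233.0, 15.0, 26.0], 0.67)]
0.7 [1.79992989e+02 3.39879539e-04 1.53318009e+02]
```

```bash
python3 - <<'E'
import cv2
a=cv2.imread("pics/top0.png")[150:300,170:430]; b=cv2.imread("pics/side0.png")[140:340,150:450]
cv2.imwrite("pics/topc.png",cv2.resize(a,None,fx=3,fy=3,interpolation=cv2.INTER_CUBIC))
cv2.imwrite("pics/sidec.png",cv2.resize(b,None,fx=2.6,fy=2.6,interpolation=cv2.INTER_CUBIC))
E
```

```text
(no output)
```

View pics/topc.png

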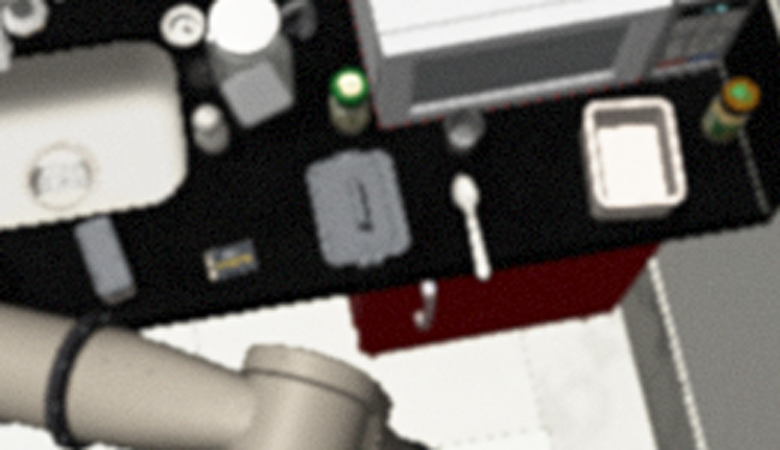

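View pics/sidec.png

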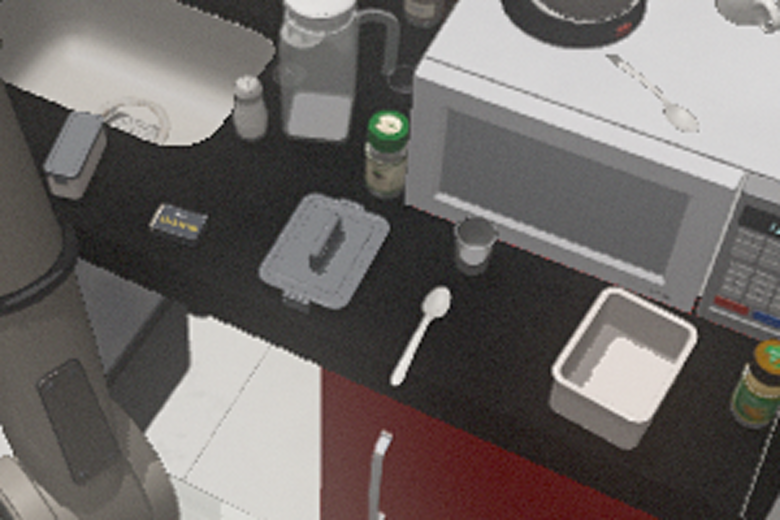

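```bash
cat > h.py <<'E'
from station import robot, fingers, vision, workorder, recognise
import cv2, numpy as np
from scipy.optimize import minimize
CAL={c:vision.calibration(c) for c in("top","side")}
def proj(P,c):
    k=CAL[c]; p=np.c_[P,np.ones(len(P))]@k["extrinsics"].T
    q=np.c_[p[:,0],-p[:,1],-p[:,2]]@k["mtx"].T
    return q[:,:2]/q[:,2:]
def back(uv,z,c):
    k=CAL[c]; E=k["extrinsics"]; d=np.linalg.solve(k["mtx"],[*uv,1])
    d=E[:3,:3].T@(d*[1,-1,-1]); o=-E[:3,:3].T@E[:3,3]
    return (o+d*(z-o[2])/d[2])[:2]
def box(l,w,z0,z1): return np.array([[a*l/2,b*w/2,z] for a in(-1,1) for b in(-1,1) for z in(z0,z1)])
M={"large_tub":np.r_[box(138,108,60,66),box(128,98,0,60)]/1e3,
   "large_lid":np.r_[box(138,108,16,20),box(64,12,32,48)]/1e3,
   "small_tub":box(98,42,0,46)/1e3}
def place(P,s):
    c,n=np.cos(s[2]),np.sin(s[2]); return P@np.array([[c,n,0],[-n,c,0],[0,0,1]])+[s[0],s[1],s[3] if len(s)>3 else 0]
def mask(im,seed,thr,dark=0):
    m=(im.max(2)>thr).astype(np.uint8); n,l=cv2.connectedComponents(m,connectivity=4)
    return (l==l[seed[1],seed[0]]).astype(np.uint8)
def fit(name,masks,s0):
    P=M[name]; S=8
    def cost(s):
        t=0
        for c,m in masks.items():
            h=cv2.convexHull(proj(place(P,s),c).astype(np.float32))[:,0]
            big=np.zeros(m.shape,np.float32); r=np.zeros((m.shape[0]*4,m.shape[1]*4),np.uint8)
            cv2.fillPoly(r,[np.round(((h+.5)*4-.5)*16).astype(np.int32)],1,shift=4)
            big=cv2.resize(r.astype(np.float32),m.shape[::-1],interpolation=cv2.INTER_AREA)
            t+=np.abs(big-m).sum()/m.sum()
        return t
    s0=np.array(s0); sim=np.r_[[s0],s0+np.diag([.015,.015,.15])]
    r=minimize(cost,s0,method="Nelder-Mead",options=dict(initial_simplex=sim,xatol=1e-4,fatol=1e-4))
    return r.x,r.fun
E
python3 - <<'E'
from h import *
im={c:cv2.imread(f"pics/{c}0.png") for c in CAL}
seeds={"large_tub":((381,203),(389,281),.06),"large_lid":((288,226),(265,245),.018),"small_tub":((205,235),(177,197),.03)}
for n,(t,s,z) in seeds.items():
    for thr in (60,75):
        mk={"top":mask(im["top"],t,thr),"side":mask(im["side"],s,thr)}
        g=back(t,z,"top"); print(n,thr,[int(m.sum()) for m in mk.values()],g.round(3),back(s,z,"side").round(3))
        for sub in (["top","side"],["top"],["side"]):
            x,f=fit(n,{c:mk[c] for c in sub},[*g,0]); print("  ",sub,x.round(4),round(f,3))
for n,c,uv,z in (("glass","side",(332,233),.03),("spoon","side",(312,273),.005),("cinn",'side',(150+385/2.6,140+160/2.6),.05),("pepper","side",(150+757/2.6,140+390/2.6),.05),("match","side",(150+180/2.6,140+220/2.6),.01)): print(n,back(uv,z,c).round(3))
E
```

```text
large_tub 60 [1275, 191183] [ 0.444 -0.329] [ 0.438 -0.333]
   ['top', 'side'] [ 0.4555 -0.3311 -0.1295] 1.048
   ['top'] [ 0.4567 -0.3326 -0.1238] 0.059
   ['side'] [ 0.4558 -0.3308 -0.0942] 0.988
large_tub 75 [1244, 183345] [ 0.444 -0.329] [ 0.438 -0.333]
   ['top', 'side'] [ 0.4569 -0.3331 -0.1062] 1.039
   ['top'] [ 0.4566 -0.3334 -0.1123] 0.049
   ['side'] [ 0.4553 -0.3297 -0.1041] 0.988
large_lid 60 [1069, 1540] [0.429 0.025] [0.415 0.026]
   ['top', 'side'] [0.4576 0.0176 0.028 ] 0.159
   ['top'] [0.4571 0.0168 0.0281] 0.073
   ['side'] [0.4576 0.0181 0.0318] 0.081
large_lid 75 [1043, 1421] [0.429 0.025] [0.415 0.026]
   ['top', 'side'] [0.4578 0.0172 0.0382] 0.189
   ['top'] [0.457  0.017  0.0395] 0.069
   ['side'] [0.4584 0.0175 0.041 ] 0.118
small_tub 60 [196654, 191183] [0.444 0.334] [0.44  0.341]
   ['top', 'side'] [0.472  0.3445 0.2077] 1.995
   ['top'] [0.475  0.3438 0.1738] 0.998
   ['side'] [0.4639 0.3427 0.2232] 0.997
small_tub 75 [177164, 183345] [0.444 0.334] [0.44  0.341]
   ['top', 'side'] [ 0.5614  0.3518 -0.6749] 1.994
   ['top'] [ 0.5681  0.324  -0.7759] 0.998
   ['side'] [ 0.5531  0.3574 -0.4933] 0.996
glass [ 0.535 -0.129]
spoon [ 0.4  -0.13]
cinn [0.58  0.003]
pepper [ 0.483 -0.463]
match [0.422 0.183]
```

```bash
python3 - <<'E'
from h import *
im={c:cv2.imread(f"pics/{c}0.png") for c in CAL}
def roi(c,x0,y0,x1,y1):
    o,s=((170,150),3) if c=="top" else ((150,140),2.6)
    a=[int(round(v)) for v in(o[0]+x0/s,o[1]+y0/s,o[0]+x1/s,o[1]+y1/s)]
    r=np.zeros_like(im[c]); r[a[1]:a[3]+1,a[0]:a[2]+1]=im[c][a[1]:a[3]+1,a[0]:a[2]+1]; return r
R={"small_tub":(roi("top",68,212,142,306),roi("side",40,104,112,204),(205,235),(177,197),[.455,.343,.2]),
 "large_tub":(roi("top",570,80,695,230),roi("side",545,280,703,455),(381,203),(389,281),[.4567,-.333,-.11])}
for n,(a,b,t,s,g) in R.items():
    for thr in(60,75,100):
        mk={"top":mask(a,t,thr),"side":mask(b,s,thr)}
        print(n,thr,[int(m.sum()) for m in mk.values()])
        for sub in (["top","side"],["top"],["side"]):
            x,f=fit(n,{c:mk[c] for c in sub},g); print("  ",sub,x.round(4),round(f,3))
# overlay
best={"small_tub":fit("small_tub",{"top":mask(R["small_tub"][0],(205,235),75),"side":mask(R["small_tub"][1],(177,197),75)},R["small_tub"][4])[0],
"large_tub":fit("large_tub",{"top":mask(R["large_tub"][0],(381,203),75),"side":mask(R["large_tub"][1],(389,281),75)},R["large_tub"][4])[0],"large_lid":[.4575,.0172,.033]}
b=cv2.resize(im["side"][140:340,150:450],None,fx=2.6,fy=2.6)
for n,x in best.items():
    h=cv2.convexHull(proj(place(M[n],x),"side").astype(np.float32))[:,0]
    cv2.polylines(b,[np.int32((h+.5-[150,140])*2.6)],True,(0,255,255),1)
cv2.imwrite("pics/ov.png",b)
E
```

```text
small_tub 60 [382, 663]
   ['top', 'side'] [0.4472 0.3382 0.2152] 0.262
   ['top'] [0.4439 0.3377 0.2274] 0.118
   ['side'] [0.4482 0.3386 0.2411] 0.128
small_tub 75 [351, 602]
   ['top', 'side'] [0.4501 0.3387 0.2461] 0.355
   ['top'] [0.4492 0.3386 0.2255] 0.137
   ['side'] [0.4484 0.3384 0.2611] 0.219
small_tub 100 [278, 410]
   ['top', 'side'] [0.4543 0.3389 0.2443] 0.929
   ['top'] [0.4468 0.3383 0.2546] 0.289
   ['side'] [0.4652 0.345  0.2424] 0.588
large_tub 60 [1275, 2607]
   ['top', 'side'] [ 0.4558 -0.3307 -0.1062] 0.205
   ['top'] [ 0.4561 -0.3311 -0.0968] 0.059
   ['side'] [ 0.4555 -0.3303 -0.1039] 0.143
large_tub 75 [1244, 2567]
   ['top', 'side'] [ 0.4558 -0.3308 -0.1071] 0.204
   ['top'] [ 0.4567 -0.3329 -0.1216] 0.052
   ['side'] [ 0.4554 -0.3298 -0.1057] 0.141
large_tub 100 [1157, 2484]
   ['top', 'side'] [ 0.4578 -0.3322 -0.1077] 0.248
   ['top'] [ 0.4596 -0.3345 -0.1021] 0.07
   ['side'] [ 0.4561 -0.3294 -0.1058] 0.138
```

View pics/ov.png

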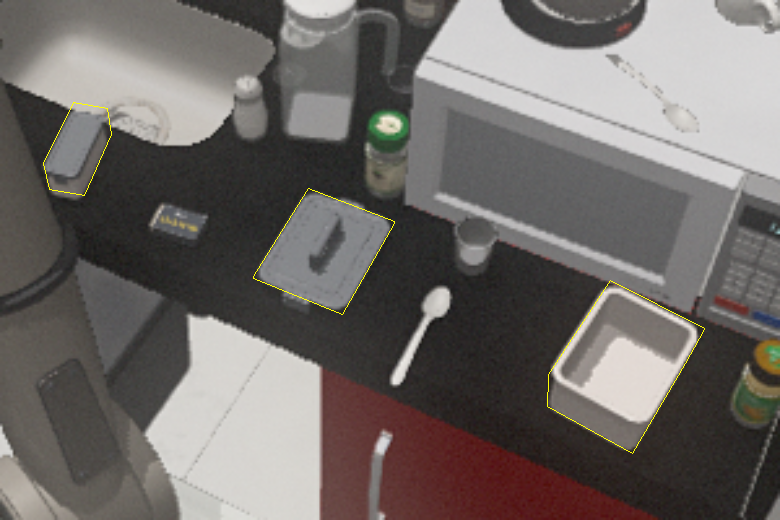

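```bash
python3 - <<'E'
from h import *
s=(.444,.338); o=[180,0,13.2]
fingers.gripper_to(1.0,30)
robot.move_to([*s,.16],o); print(robot.current_joint_positions().__repr__(),robot.current_time_s())
print(robot.line_to([*s,.034],velocity=.12,f_stop=8), robot.current_tool_pos())
fingers.gripper_to(0.2,35); print("gap",robot.current_finger_gap(),robot.current_gripper_force())
robot.line_to([*s,.25],velocity=.15)
print("gap",robot.current_finger_gap(),robot.current_gripper_force(),robot.current_time_s(),robot.current_contact_force())
robot.line_to([.42,.05,.27],[180,0,0],velocity=.25)
print(robot.current_time_s(),robot.current_joint_positions())
robot.line_to([.456,-.331,.25],[180,0,-6.1],velocity=.25)
print(robot.current_time_s(),robot.current_joint_positions(),robot.current_finger_gap())
for c in CAL: cv2.imwrite(f"pics/{c}1.png",vision.grab_frame(c)[:,:,::-1])
a=cv2.imread("pics/top1.png")[140:260,300:450]; b=cv2.imread("pics/side1.png")[130:330,320:480]
a=cv2.resize(a,(400,320)); b=cv2.resize(b,(400,500)); cv2.imwrite("pics/c1.png",np.hstack([np.vstack([a,np.zeros((180,400,3),np.uint8)]),b]))
E
```

```text
array([ -60.44758785,   24.01573888,   28.99680097,   93.88205253,
        -12.58322552,   65.34812394, -104.96566669]) 2.5
False [0.44469584 0.33844051 0.03484541]
gap 0.48673401893542445 37.64934182167053
gap 0.48297235153158646 37.195597887039185 5.7667 [ 0.19190559  0.45351513 -1.34624069]
7.075 [-49.62689203   1.4489829   41.62080059 103.49340418  -1.00645093
  75.44539582 -97.56206177]
8.7583 [ -3.11780997  25.88040605  54.27036999  85.71570505 -21.19371357
  79.26670097 -43.60348045] 0.48440768791685623
```

View pics/c1.png

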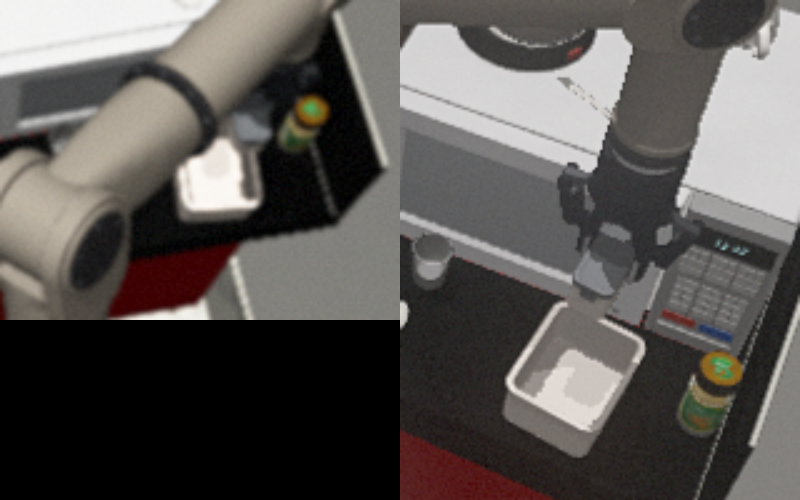

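The small tub is held, level, straight above the empty tub in the side view (large tub at crop ~575,380; small tub at ~600,270). Lowering it in.

```bash
python3 - <<'E'
from h import *
print(robot.line_to([.456,-.331,.11],velocity=.15,f_stop=8))
print(robot.line_to([.456,-.331,.036],velocity=.05,f_stop=5),robot.current_tool_pos(),robot.current_contact_force())
fingers.gripper_to(0.62); print("gap",robot.current_finger_gap(),robot.current_contact_force())
print(robot.line_to([.456,-.331,.25],velocity=.12,f_stop=8),robot.current_tool_pos())
robot.line_to([.42,.03,.27],[180,0,1.9],velocity=.25)
print(robot.current_time_s(),robot.current_joint_positions())
for c in CAL: cv2.imwrite(f"pics/{c}2.png",vision.grab_frame(c)[:,:,::-1])
a=cv2.imread("pics/top2.png")[150:270,230:420]; b=cv2.imread("pics/side2.png")[160:340,220:460]
cv2.imwrite("pics/c2.png",np.vstack([cv2.resize(a,(475,300)),cv2.resize(b,(475,300))]))
im={c:cv2.imread(f"pics/{c}2.png") for c in CAL}
def roi(c,x0,y0,x1,y1):
    o,s=((170,150),3) if c=="top" else ((150,140),2.6)
    a=[int(round(v)) for v in(o[0]+x0/s,o[1]+y0/s,o[0]+x1/s,o[1]+y1/s)]
    r=np.zeros_like(im[c]); r[a[1]:a[3]+1,a[0]:a[2]+1]=im[c][a[1]:a[3]+1,a[0]:a[2]+1]; return r
def m2(c,r): # silhouette, holes filled
    m=(roi(c,*r).max(2)>75).astype(np.uint8); cs=cv2.findContours(m,cv2.RETR_EXTERNAL,cv2.CHAIN_APPROX_NONE)[0]
    k=max(cs,key=cv2.contourArea); return cv2.drawContours(np.zeros_like(m),[k],-1,1,-1)
mk={"top":m2("top",(570,80,695,230)),"side":m2("side",(545,280,703,455))}
for sub in (["top","side"],["top"],["side"]): print(fit("large_tub",{c:mk[c] for c in sub},[.456,-.332,-.107]))
E
```

```text
False
True [ 0.45591157 -0.33094705  0.0375479 ] [0.5672478  0.22654885 5.63460801]
gap 0.6243523522803761 [-0.55922127  2.64783432  9.63364729]
True [ 0.45558675 -0.32970272  0.03828523]
13.7167 [-55.14337871   0.97222297  50.24946866 104.00864311  -0.73554432
  75.44583499 -92.93079476]
(array([ 0.45531257, -0.28215642, -0.04241506]), np.float64(0.9172164183245928))
(array([ 0.45549008, -0.29569612, -0.36367037]), np.float64(0.37457337883959047))
(array([ 0.46039668, -0.29472742,  0.32080378]), np.float64(0.48871951219512194))
```

View pics/c2.png

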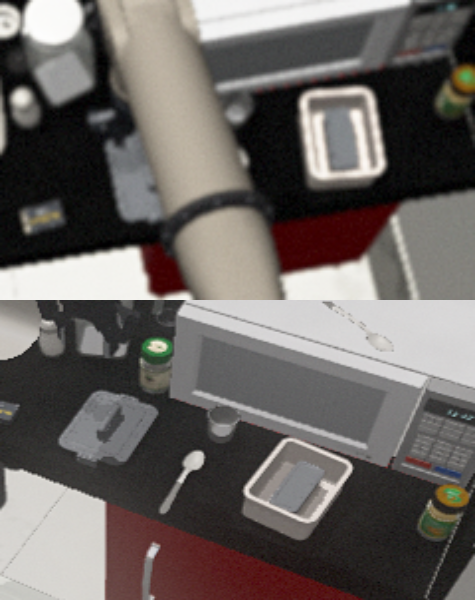

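The small tub lies inside, but the release tripped the force stop, so the arm left sideways and dragged the large tub ~35 mm in +y (it's still upright; the spoon has not moved). Re-measuring everything.

```bash
cat >> h.py <<'E'
def m2(im,r,thr=75):
    m=np.zeros(im.shape[:2],np.uint8); x0,y0,x1,y1=r; m[y0:y1,x0:x1]=im[y0:y1,x0:x1].max(2)>thr
    k=max(cv2.findContours(m,cv2.RETR_EXTERNAL,cv2.CHAIN_APPROX_NONE)[0],key=cv2.contourArea)
    return cv2.drawContours(np.zeros_like(m),[k],-1,1,-1)
M["face"]=box(98,42,49,49)/1e3
E
python3 - <<'E'
from h import *
im={c:cv2.imread(f"pics/{c}2.png") for c in CAL}
for thr in (60,75,100):
    mk={"top":m2(im["top"],(345,180,390,230),thr),"side":m2(im["side"],(338,240,401,308),thr)}
    for sub in (["top","side"],["top"],["side"]): print(thr,fit("large_tub",{c:mk[c] for c in sub},[.456,-.3,-.05]))
x,_=fit("large_tub",mk,[.456,-.3,-.05])
# small tub grey lid inside: darker patch
fm={}
for c,r in (("top",(358,190,378,222)),("side",(352,248,388,296))):
    m=np.zeros(im[c].shape[:2],np.uint8); g=im[c].max(2)
    m[r[1]:r[3],r[0]:r[2]]=(g<150)[r[1]:r[3],r[0]:r[2]]
    n,l,st,_=cv2.connectedComponentsWithStats(m); k=1+np.argmax(st[1:,4]); fm[c]=(l==k).astype(np.uint8); print(c,st[k])
for sub in (["top","side"],["top"],["side"]): print("face",fit("face",{c:fm[c] for c in sub},[.456,-.3,-.05]))
o=[]
for c,(a,b,d,e) in (("top",(335,170,400,240)),("side",(330,230,410,316))):
    p=cv2.resize(im[c][b:e,a:d],None,fx=6 if c=="top" else 5,fy=6 if c=="top" else 5,interpolation=cv2.INTER_CUBIC); f=6 if c=="top" else 5
    for n in("large_tub",):
        h=cv2.convexHull(proj(place(M[n],x),c).astype(np.float32))[:,0]; cv2.polylines(p,[np.int32((h+.5-[a,b])*f)],True,(0,255,255),1)
    o.append(cv2.copyMakeBorder(p,0,440-p.shape[0],0,0,cv2.BORDER_CONSTANT))
cv2.imwrite("pics/c3.png",np.hstack(o))
E
```

```text
60 (array([ 0.45635472, -0.27469347, -0.08094162]), np.float64(0.22099583638234305))
60 (array([ 0.45605089, -0.275921  , -0.05698064]), np.float64(0.065647128245476))
60 (array([ 0.45646176, -0.27330247, -0.07320549]), np.float64(0.15489024864024864))
75 (array([ 0.45639165, -0.27448273, -0.09469322]), np.float64(0.21217903625865128))
75 (array([ 0.45764272, -0.27639773, -0.07093373]), np.float64(0.05458030669895077))
75 (array([ 0.45646782, -0.27384457, -0.10079384]), np.float64(0.15002950432730133))
100 (array([ 0.45785986, -0.27533795, -0.10052979]), np.float64(0.2438325873827792))
100 (array([ 0.45904304, -0.27798762, -0.0779821 ]), np.float64(0.054987212276214836))
100 (array([ 0.45675187, -0.27297885, -0.09033276]), np.float64(0.15088848039215685))
top [358 190  20  28 347]
side [352 248  36  42 938]
face (array([ 0.46011058, -0.27446471, -0.08821232]), np.float64(0.7828287929434753))
face (array([ 0.4617267 , -0.27418858, -0.10701562]), np.float64(0.2775576368876081))
face (array([ 0.45781842, -0.27861886,  0.05000236]), np.float64(0.484341684434968))
```

View pics/c3.png

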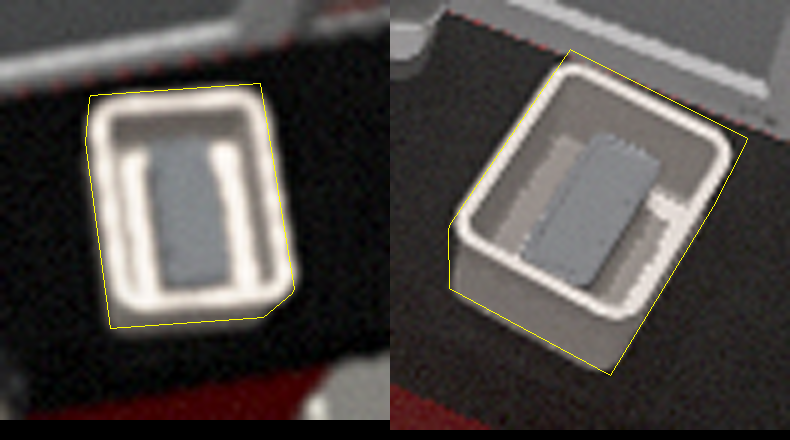

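```bash
cat >> h.py <<'E'
M["rim"]=box(138,108,66,66)/1e3
def corner(P,r=.018): return P
E
python3 - <<'E'
from h import *
im={c:cv2.imread(f"pics/{c}2.png") for c in CAL}
for thr in (170,190,205):
    mk={"top":m2(im["top"],(345,180,390,230),thr),"side":m2(im["side"],(338,240,401,308),thr)}
    print(thr,[int(m.sum()) for m in mk.values()])
    for sub in (["top","side"],["top"],["side"]): print("  ",*fit("rim",{c:mk[c] for c in sub},[.457,-.275,-.09]))
fm={}
for c,r in (("top",(352,188,382,222)),("side",(345,245,395,296))):
    m=np.zeros(im[c].shape[:2],np.uint8); d=(im[c].astype(int)[:,:,0]-im[c][:,:,2])
    m[r[1]:r[3],r[0]:r[2]]=(d>4)[r[1]:r[3],r[0]:r[2]]
    n,l,st,_=cv2.connectedComponentsWithStats(m); k=1+np.argmax(st[1:,4]); fm[c]=(l==k).astype(np.uint8); print(c,st[k])
for sub in (["top","side"],["top"],["side"]): print("face",fit("face",{c:fm[c] for c in sub},[.456,-.275,-.09]))
im={c:cv2.imread(f"pics/{c}2.png") for c in ("side",)}
mk={"side":mask(im["side"],(265,247),60)}; print(mk["side"].sum(),fit("large_lid",mk,[.457,.017,.03]))
E
```

```text
170 [1049, 1716]
   [ 0.45304633 -0.27376422 -0.10551204] 0.09309478752102679
   [ 0.45286974 -0.27400207 -0.09723611] 0.049034795042898
   [ 0.45297848 -0.27391315 -0.09545044] 0.04122960372960373
190 [1023, 1699]
   [ 0.45312484 -0.27397406 -0.09637931] 0.09812629848965264
   [ 0.45297818 -0.27408832 -0.0781964 ] 0.050708699902248286
   [ 0.4532587  -0.27410655 -0.09357431] 0.04855797527957622
205 [1012, 1668]
   [ 0.45306039 -0.27392086 -0.0961518 ] 0.11290636463161487
   [ 0.45304482 -0.27397842 -0.08771087] 0.05039525691699605
   [ 0.45244813 -0.27424985 -0.0928348 ] 0.06261241007194245
top [361 194  11  23 180]
side [360 276  10   6  22]
face (array([ 0.45307403, -0.27429658, -0.02062783]), np.float64(21.60078914141414))
face (array([ 0.44783827, -0.27277171, -0.06377607]), np.float64(0.55625))
face (array([ 0.45563542, -0.26265625,  0.0084375 ]), np.float64(20.81534090909091))
1536 (array([0.45781836, 0.01763124, 0.02909791]), np.float64(0.08247884114583333))
```

```bash
python3 - <<'E'
from h import *
fingers.gripper_to(0.6,100)
l=(.4577,.0174)
robot.line_to([*l,.14],[180,0,1.8],velocity=.2)
print(robot.line_to([*l,.042],velocity=.08,f_stop=8),robot.current_tool_pos())
fingers.gripper_to(0.0,100); print("gap",robot.current_finger_gap(),robot.current_gripper_force())
robot.line_to([*l,.25],velocity=.15)
print("gap",robot.current_finger_gap(),robot.current_tool_pos())
robot.line_to([.43,-.12,.25],[180,0,-2],velocity=.2)
robot.line_to([.453,-.274,.25],[180,0,-5.5],velocity=.2)
p=robot.current_tool_pos(); print(p,robot.current_eef_rot(),robot.current_time_s(),robot.current_finger_gap())
for c in CAL: cv2.imwrite(f"pics/{c}4.png",vision.grab_frame(c)[:,:,::-1])
o=[]
zl=p[2]-.042
M["l"]=M["large_lid"]+[0,0,zl]; M["pl"]=box(138,108,.016+zl,.020+zl)*[1e-3,1e-3,1]
for c in CAL:
    im=cv2.imread(f"pics/{c}4.png"); u=proj(np.array([[.453,-.274,.15]]),c)[0].astype(int); a,b=u-[40,50]
    q=cv2.resize(im[b:b+100,a:a+80],None,fx=5,fy=5,interpolation=cv2.INTER_CUBIC)
    h=cv2.convexHull(proj(place(M["pl"],[p[0],p[1],-.096]),c).astype(np.float32))[:,0]; cv2.polylines(q,[np.int32((h+.5-[a,b])*5)],True,(0,255,255),1)
    h=proj(place(M["rim"],[.453,-.274,-.096]),c)[[0,2,6,4]]; cv2.polylines(q,[np.int32((h+.5-[a,b])*5)],True,(0,255,0),1)
    o.append(q)
cv2.imwrite("pics/c4.png",np.hstack(o))
E
```

```text
False [0.45823377 0.01741774 0.04247565]
gap 0.11741787820039132 97.67583131790161
gap 0.11945927754851396 [0.45702387 0.01738218 0.2491549 ]
[ 0.45358057 -0.27223156  0.24958943] [-1.79911878e+02  3.99549895e-02 -5.35195200e+00] 20.0 0.11735010996841398
```

View pics/c4.png

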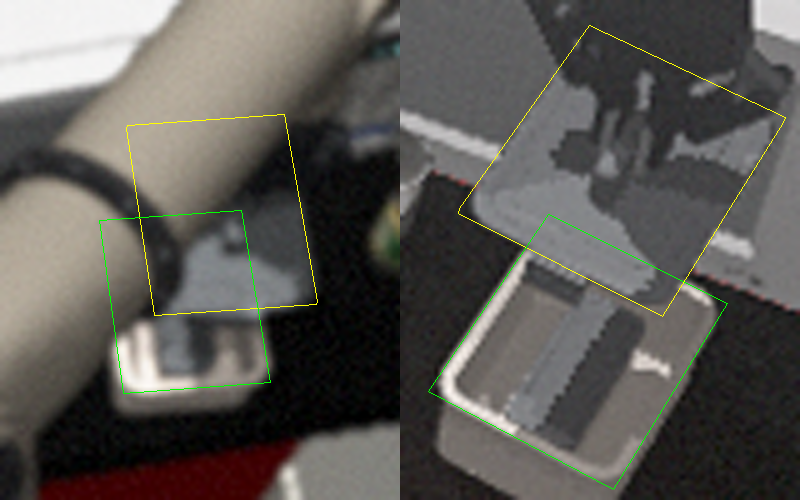

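```bash
python3 - <<'E'
from h import *
robot.line_to([.453,-.274,.123],[180,0,-5.5],velocity=.12); robot.pause(.3)
p=robot.current_tool_pos(); print(p,robot.current_eef_rot(),robot.current_contact_force(),robot.current_time_s())
for c in CAL: cv2.imwrite(f"pics/{c}5.png",vision.grab_frame(c)[:,:,::-1])
zl=p[2]-.0425; o=[]
pl=box(138,108,.016+zl,.020+zl)*[1e-3,1e-3,1]; cl=box(150,30,zl,.018+zl)*[1e-3,1e-3,1]
for c in ("side",):
    im=cv2.imread(f"pics/{c}5.png"); u=proj(np.array([[.453,-.274,.08]]),c)[0].astype(int); a,b=u-[40,40]
    q=cv2.resize(im[b:b+75,a:a+80],None,fx=8,fy=8,interpolation=cv2.INTER_CUBIC)
    for P in(pl,cl):
        h=cv2.convexHull(proj(place(P,[p[0],p[1],-.096]),c).astype(np.float32))[:,0]; cv2.polylines(q,[np.int32((h+.5-[a,b])*8)],True,(0,255,255),1)
    h=proj(place(M["rim"],[.453,-.274,-.096]),c)[[0,2,6,4]]; cv2.polylines(q,[np.int32((h+.5-[a,b])*8)],True,(0,255,0),1)
    o.append(q)
cv2.imwrite("pics/c5.png",np.hstack(o))
E
```

```text
[ 0.45323717 -0.27409258  0.12337281] [ 1.79991318e+02 -4.33130622e-02 -5.48994746e+00] [ 0.00315001  0.41538328 -0.20054531] 21.6083
```

View pics/c5.png

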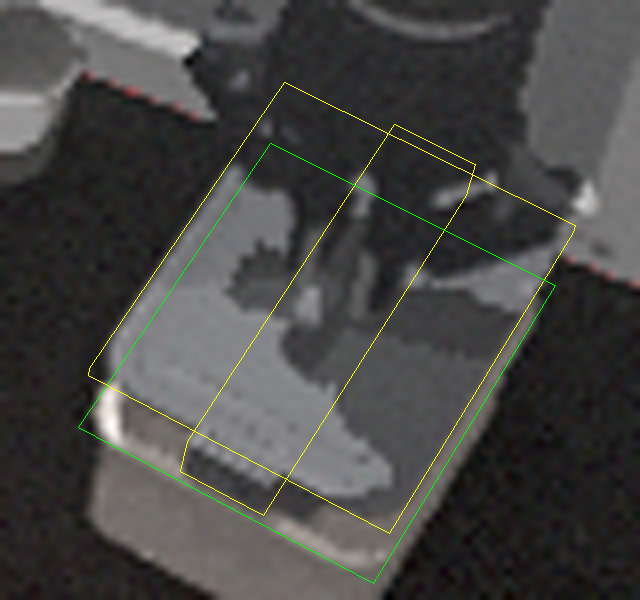

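Side view: lid held level, its outline (left edge ~x 95–110, near edge ~y 490) agrees with the model and sits over the rim (green). Pressing down.

```bash
python3 - <<'E'
from h import *
P=lambda *a:print(*a,robot.current_tool_pos().round(4),np.round(robot.current_contact_force(),1),round(robot.current_time_s(),1))
P(robot.line_to([.453,-.274,.1055],velocity=.05,f_stop=6))
P(robot.line_to([.453,-.274,.091],velocity=.03,f_stop=28))
robot.pause(.3);P()
cv2.imwrite("pics/side6.png",vision.grab_frame("side")[:,:,::-1])
im=cv2.imread("pics/side6.png"); u=proj(np.array([[.453,-.274,.06]]),"side")[0].astype(int); a,b=u-[40,35]
q=cv2.resize(im[b:b+75,a:a+80],None,fx=7,fy=7,interpolation=cv2.INTER_CUBIC)
h=proj(place(M["rim"]+[0,0,.004],[.453,-.274,-.096]),"side")[[0,2,6,4]]; cv2.polylines(q,[np.int32((h+.5-[a,b])*7)],True,(0,255,0),1)
cv2.imwrite("pics/c6.png",q)
E
```

```text
False [ 0.4528 -0.2739  0.1052] [-0.4 -0.1 -1. ] 22.2
False [ 0.4539 -0.2748  0.0925] [0.2 1.2 8. ] 22.8
[ 0.4539 -0.2748  0.0925] [0.2 1.2 9. ] 23.1
```

View pics/c6.png

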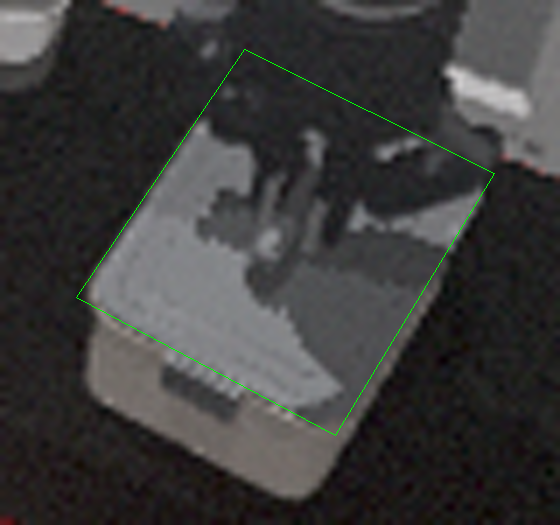

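The lid lies on the rim with the near clip over the wall (~200,390). Pressing once more to be sure, then releasing straight up.

```bash
python3 - <<'E'
from h import *
P=lambda *a:print(*a,robot.current_tool_pos().round(4),np.round(robot.current_contact_force(),1),round(robot.current_time_s(),1))
P(robot.line_to([.4535,-.2745,.085],velocity=.03,f_stop=25)); robot.pause(.3);P()
fingers.gripper_to(0.45); P("gap",robot.current_finger_gap())
robot.line_to([.4535,-.2745,.25],velocity=.12); P()
robot.line_to([.42,.1,.27],velocity=.25); robot.pause(.3); P()
q=[]
for c in CAL:
    cv2.imwrite(f"pics/{c}7.png",vision.grab_frame(c)[:,:,::-1]); im=cv2.imread(f"pics/{c}7.png")
    u=proj(np.array([[.453,-.274,.06]]),c)[0].astype(int); a,b=u-[28,37]
    k=cv2.resize(im[b:b+75,a:a+56],None,fx=7,fy=7,interpolation=cv2.INTER_CUBIC)
    h=proj(place(M["rim"]+[0,0,.004],[.453,-.274,-.096]),c)[[0,2,6,4]]; cv2.polylines(k,[np.int32((h+.5-[a,b])*7)],True,(0,255,0),1); q.append(k)
cv2.imwrite("pics/c7.png",np.hstack(q))
E
```

```text
True [ 0.4539 -0.2749  0.0926] [-1.   0.7  6.2] 23.4
[ 0.4539 -0.2749  0.0926] [-1.3  1.1  5.7] 23.7
gap 0.4518147454562168 [ 0.4535 -0.2743  0.0915] [ 0.6 -1.1 -0.4] 24.1
[ 0.4531 -0.2741  0.2492] [-0.1 -0.7  0.1] 25.6
[0.4201 0.0995 0.27  ] [ 0.5  0.5 -0.3] 27.5
```

View pics/c7.png

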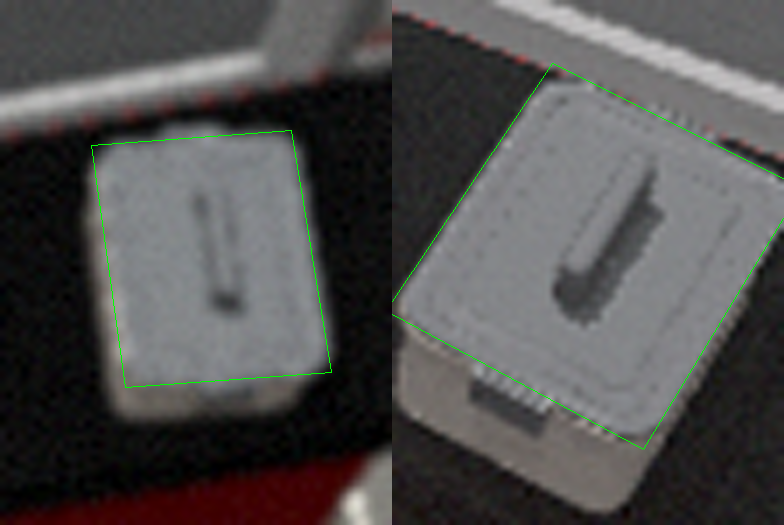

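```bash
python3 -c "
from station import workorder
print(workorder.close_job())"
```

```text
the job is handed in; nothing more can be done
None
```

The job is handed in, verdict not shown: the small tub is inside the large tub and the lid is pressed flush on the rim (clips judged snapped from images and press height), but my sideways exit dragged the large tub about 56 mm in +y; it stayed upright, and I saw no bystander move.

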